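# Pop the filter hatch of the bench air filter

## Robot

A 6-joint arm with a two-finger parallel gripper is mounted at the origin on a cart in front of the work surface, level with it; the furniture and walls round the work are solid. World frame = base frame: x ahead of the robot, y to its left, z up, the work surface at z = 0. Lengths are in mm, angles in rad, forces in N, time in s.
With the tool pointing down it reaches from about 350 to 775 mm from the base axis. Payload 7.3 kg.
Tool frame: the origin (TCP) lies between the finger pads; the fingertips stand 14 mm ahead of it and the grasp point (between the pads) lies 5 mm behind it; z points along the fingers, y is the line along which they close (so a half turn about z gives the same grasp; the last joint's range is limited). The gripper opens to 92 mm and grips with 3 to 60 N. Pads are 19 mm wide; open, the fingers measure 130 mm over their backs; the gripper's body (75 mm by 190 mm) begins 47 mm behind the grasp point.
Start: joints at [1.135, 0.342, 1.524, -0, 1.275, -0.146], TCP at [150.009, 503.131, 240.741] pointing down, gripper open.
Joint ranges: [-2.53, 2.53], [-0.77, 2.02], [0.04, 2.7], [-1, 4.14], [0.28, 2.66], [-3.11, 3.11]. Speed limits (rad/s): [2.57, 2.57, 3.14, 3.14, 3.14, 3.14].

## Interface

Orientations are given as [roll, pitch, yaw] about the fixed x, y, z axes, in that order (R = Rz(yaw) Ry(pitch) Rx(roll)).
In Python, from plant import get_obs, cams, close_job gives the robot as it stands. The module is installed in compiled form; this text tells all that it offers.
- The arm moves only by the shell command python3 -m creep 'ROWS'. ROWS is JSON, a list of rows, each an object of numbers: "hand": the opening, from 0 (shut) to 1 (fully open); "tx", "ty", "tz": the shift along the tool's x, y, z in m; "spin": the turn about the tool's z in degrees. In form: [{"hand": .., "tx": .., "ty": .., "tz": .., "spin": ..}, ...]. A call has 1 to 5 rows; each row shifts and turns the commanded pose from where the row before left it, along the tool's axes as they then stand; what a row does not reach is not made up. A row lasts 1/8 s, in which the tool goes at most 62.5 mm and 10.7 degrees, less where a joint would pass 70% of its speed; a pose out of reach is approached as far as the arm can. A call is refused whole if a number of a shift passes 0.0625 or a number of a turn 10.7, either way. A call with a gripper value outside its range is refused whole. The fingers move at their own pace and stop on an object; the grip force is fixed at half the most. Time passes only in rows, so rows that do not move let the fingers close. It gives the time, the measured TCP pose, the force, the opening and the grip force at its end, in the units of the state.
- get_obs(): the state, without advancing time (a new reading comes with each control period).
- cams.capture(name): name is "scene" or "top"; returns a dict with "color" (400x640x3 uint8, red, green, blue), "K" (3x3 intrinsics, pixels), "R" (3x3) and "t" (3): a world point X has camera coordinates R X + t. Camera axes: x right, y down, z forward; pixel columns grow to the right and rows downward; lengths in mm; the calibration is good to about 2 mm. A picture is of the moment at which its call begins. There is no depth.
- close_job(): hands the job in; it is judged then, once.
The state is a dict: "time": time; "joint_positions": joint angles; "dq": joint speeds; "tau": joint torques, N m; "tool_pos": TCP position; "tcp_rot": TCP orientation; "contact_force": force on the tool from outside, world axes, zero at the start; "moment": the same for the moment, N m; "grip_width": finger opening in mm; "finger_force": force on a finger pad.
Only numpy, scipy, OpenCV 4.12 (cv2) and the standard library are available. Lean on these libraries where they do the work, as an engineer would, in place of code of your own. Each camera call takes 0.05 s, during which the arm holds its last target. There are 200 camera calls.

## Task

The bench air filter is due for a new cartridge. With a fingertip, press the raised front end of its red rocker switch fully down so that the fan is off; only then press the ribbed pad of the blue hatch in once, without forcing it, let go so that the hatch pops up, and watch for two seconds that it stays open. Leave it open (a second push would latch it shut again), grasp nothing and leave the other things on the bench where they are.

Things in the scene. Friction and masses are not known exactly. Their poses are not given: they have to be found in the camera images.
- filter_unit: Bench air filter, fixed: white case 150 deep (x) x 210 wide (y) x 85 mm high, flat grey deck on top. Origin at the centre of its underside; x points from its louvred front to its back, y to its left, z up. On the deck: blue hatch at the left, red rocker switch at the right front, black round fan outlet (72 mm across, 3 mm high) at the right back.
- hatch (a joint): Blue hatch over the filter, 96 (x) x 80 (y) x 4 mm, top 1.5 mm above the deck, hinged along its back edge, 40 mm behind the unit's origin; a spring pushes it up. rad: 0 = shut, latched; negative = pressed in (stop at -0.12); 0.6 = popped up fully (front edge about 54 mm above the deck). Once let go by its catch it follows the finger up and swings to 0.6 in under a second.
- hatch_pad (a point): Top centre of the raised, ribbed push pad on the hatch, 32 (x) x 56 (y) mm, 90.5 mm above the bench while shut, 76 mm in front of the hinge; moves with the hatch. Pressing it in takes about 4 to 6 N; 4 mm down (-0.055 rad) the catch lets go, at 9 mm the hatch stops hard. Pressed less, it stays latched.
- latch_pin (a joint): Follower pin of the push-push catch under the hatch's front edge, hidden in the case, not to be touched; slides along the unit's y. m: 0 = engaged, about +0.005 = let go, below -0.003 only while an open hatch is being pushed down again (pushed right down it latches shut).
- switch (a joint): Red rocker switch of the fan, 46 long (x) x 24 mm wide (y), in a black bezel 4 mm high; its pivot lies 27 mm in front of the unit's origin, 55 mm to its right, 92.5 mm above the bench. rad: about 0 = on (as found: back end down, front end up), 0.4 = off (front end fully down). It stays where it is put; about 3 N on its raised end turns it.
- switch_off_end (a point): Top centre of the switch's front end, raised at the start (the other end bears a short white bar): about 102 mm above the bench while on, about 6 mm lower when off; moves with the switch.
- boat_red: small red printed toy boat, 30 x 60 x 38 mm, left in front of the printer; origin at the centre of its underside
- usb_stick: small black stick with a metal plug, 18 x 51 x 8 mm, lying flat at the left of the filter unit; origin under its centre
- glue_stick: upright glue stick with a red cap, 27 mm across, 92 mm tall, behind the filter unit; origin at the centre of its foot
- oil_bottle: upright small bottle, yellow label and red pointed cap, 26 mm across, 82 mm tall, behind the filter unit; origin at the centre of its foot
- cutters_blue: flush cutters with blue grips, 136 mm long, 11 mm thick, lying at the right; origin under its centre
- scraper: scraper with an orange grip, 144 mm long, 13 mm thick, lying at the right; origin under its centre

How it is judged:
By the outcome, as a careful person would: the job done as asked, in the order asked, and still so for the second after the job is handed in, with the robot touching nothing.
It also fails if it takes over 42 s, if anything falls off the work surface, if the arm or the gripper's body presses on something with over 40 N, if the wrist force passes 120 N, or if a joint passes its speed limit or range.

## Working session

There is one attempt and no reset: what is moved stays moved. The work goes in short steps, Python scripts to look and compute and a shell command to move; the robot and the scene stay as the last step left them, time stands still between calls to the robot, and variables do not carry over. Pictures are saved under pics/ and viewed, at most 10 in all, crops included, and the job is handed in when it is done.

```bash
mkdir -p pics; cat > h.py <<'E'
import numpy as np, cv2
from plant import get_obs, cams
def snap(n,f):
    c=cams.capture(n); cv2.imwrite('pics/'+f,c['color'][:,:,::-1]); return c
def ray(c,u,v,z):
    K,R,t=map(np.array,(c['K'],c['R'],c['t'])); d=R.T@np.linalg.inv(K)@[u,v,1]; o=-R.T@t
    return o+d*(z-o[2])/d[2]
def proj(c,X):
    p=np.array(c['K'])@(np.array(c['R'])@np.array(X,float)+np.array(c['t'])); return p[:2]/p[2]
E
python3 - <<'E'
from h import *
for n in('top','scene'):
    c=snap(n,n+'0.png'); print(n,c['K'],c['R'],c['t'])
o=get_obs(); print(o['time'],o['tool_pos'],o['tcp_rot'],o['contact_force'],o['grip_width'])
E
```

```text
top [[365.73169815   0.         323.20305969]
 [  0.         365.73169815 198.24890197]
 [  0.           0.           1.        ]] [[ 2.34149139e-04 -9.99785412e-01  2.07141362e-02]
 [-9.83400164e-01 -3.98879080e-03 -1.81406191e-01]
 [ 1.81449888e-01 -2.03278088e-02 -9.83190072e-01]] [-298.90064051  576.99364608  973.45634397]
scene [[390.14613027   0.         324.03420546]
 [  0.         390.14613027 201.868364  ]
 [  0.           0.           1.        ]] [[ 0.45040268 -0.89280829 -0.00554806]
 [-0.38674053 -0.18949398 -0.90250972]
 [ 0.80471684  0.40863846 -0.43063374]] [-489.40535758  240.40581161  635.28883009]
0.1 [149.8513047  502.79991361 240.11566011] [-3.14021533e+00 -1.91903650e-04  2.85180764e+00] [ 0.7399207  -0.46440234 -1.20127232] 91.9064650068945
```

View pics/top0.png

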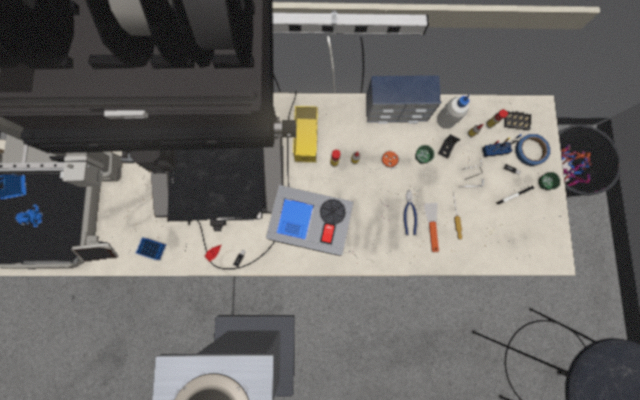

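View pics/scene0.png

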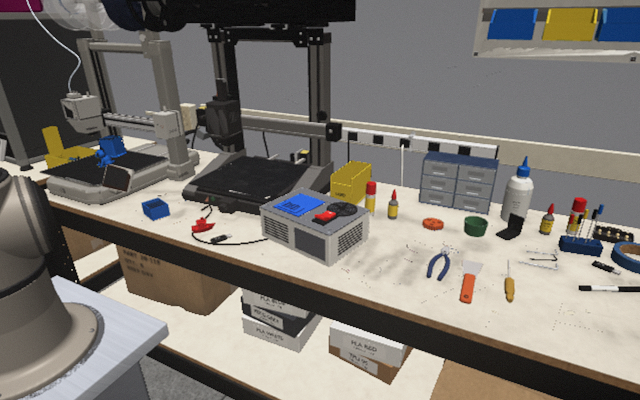

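```bash
python3 - <<'E'
from h import *
a=cv2.imread('pics/top0.png')[175:265,255:365]; b=cv2.imread('pics/scene0.png')[175:275,245:385]
f=cv2.INTER_CUBIC
A=cv2.resize(a,None,fx=5,fy=5,interpolation=f);B=cv2.resize(b,None,fx=5,fy=5,interpolation=f)
cv2.imwrite('pics/topc.png',A);cv2.imwrite('pics/scc.png',B)
for n in('top','scene'):
    c=cams.capture(n); hsv=cv2.cvtColor(c['color'],cv2.COLOR_RGB2HSV)
    for nm,lo,hi in(('blue',(100,120,60),(125,255,255)),('red',(0,170,90),(8,255,255))):
        m=cv2.inRange(hsv,lo,hi); k,l,s,ce=cv2.connectedComponentsWithStats(m)
        for i in range(1,k):
            if s[i][4]>60 and 250<ce[i][0]<370 and 170<ce[i][1]<260: print(n,nm,s[i],ce[i],cv2.minAreaRect(np.argwhere(l==i)[:,::-1].astype(np.float32)), ray(c,*ce[i],88.0))
c=cams.capture('top')
print([ray(c,u,v,85).round(0) for u,v in((279,187),(353,200),(268,237),(346,254))])
E
```

```text
top blue [277 199  36  40 991] [294.46215943 218.56205853] ((294.516845703125, 218.4269561767578), (28.931922912597656, 34.92818069458008), 12.994616508483887) [ 515.76022272 -219.59950683   88.        ]
top red [322 228  11  14 108] [326.94444444 235.09259259] ((327.064697265625, 234.95883178710938), (8.568753242492676, 12.690433502197266), 12.52880859375) [ 471.48447205 -307.04553927   88.        ]
scene blue [274 193  51  24 643] [298.66874028 204.20839813] ((299.114990234375, 204.246337890625), (20.358915328979492, 47.84646224975586), 64.98310852050781) [ 511.66512245 -223.75863468   88.        ]
scene red [315 210  21  11 112] [325.45535714 215.64285714] ((325.3994140625, 215.4585418701172), (8.846155166625977, 19.615388870239258), 67.38013458251953) [ 487.43998234 -306.33476734   88.        ]
[array([ 603., -176.,   85.]), array([ 568., -379.,   85.]), array([ 466., -150.,   85.]), array([ 422., -358.,   85.])]
```

View pics/topc.png

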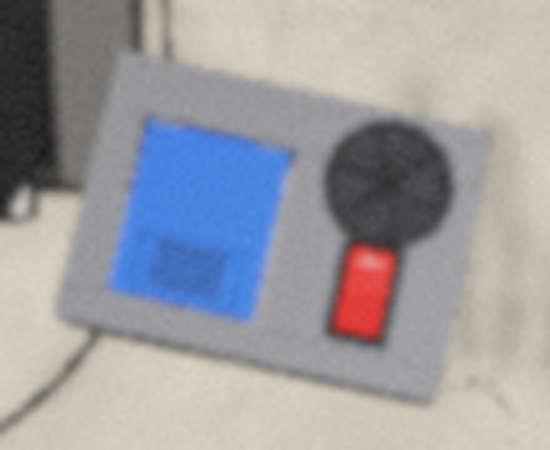

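View pics/scc.png

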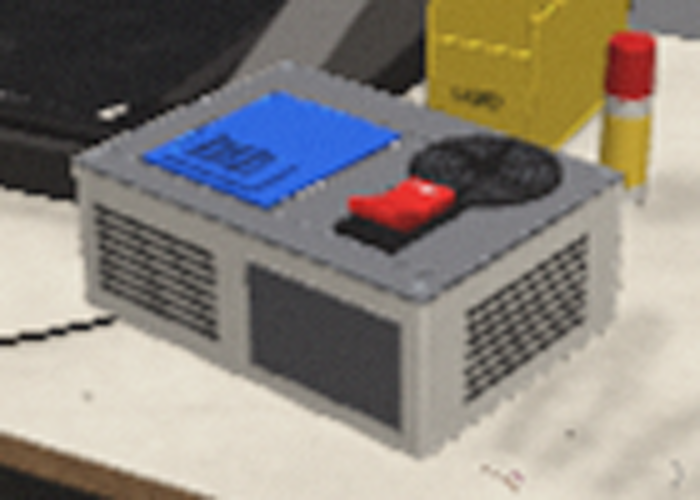

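Top crop: unit turned about −13°, deck corners at crop px (122,52), (490,130), (60,322), (432,402), pad at (187,268), red switch (365,293). Scene crop: front end of the rocker is up (350,205), hatch shut.

```bash
cat > fit.py <<'E'
from h import *
from scipy.optimize import least_squares
T,S=cams.capture('top'),cams.capture('scene')
cor=[(75,105,85),(75,-105,85),(-75,105,85),(-75,-105,85)]
t=[(122,52),(490,130),(60,322),(432,402)]; s=[(285,62),(630,175),(75,160),(420,298)]
t=np.array(t)/5-.4+[255,175]; s=np.array(s)/5-.4+[245,175]
def W(p,q):
    c,n=np.cos(p[2]),np.sin(p[2]); return np.array([p[0]+c*q[0]-n*q[1],p[1]+n*q[0]+c*q[1],q[2]])
def res(p): return np.concatenate([proj(c,W(p,q))-m for c,M in((T,t),(S,s)) for q,m in zip(cor,M)])
if 1:
    r=least_squares(res,[510,-265,-.2]); p=r.x
    print(p,r.fun.reshape(-1,2).round(1).tolist())
    c,n=np.cos(p[2]),np.sin(p[2]); Ri=np.array([[c,n],[-n,c]])
    for nm,cc,u,v,z in(('hatch T',T,294.5,218.5,86.5),('pad T',T,187/5-.4+255,268/5-.4+175,90.5),('pad S',S,231/5-.4+245,158/5-.4+175,90.5),('hatch S',S,298.9,204.2,86.5),('sw T',T,327,235,95),('sw S',S,325.4,215.6,97),('fan T',T,388/5+254.6,184/5+174.6,88)):
        X=ray(cc,u,v,z); print(nm,X.round(1),(Ri@(X[:2]-p[:2])).round(1))
    for q in((-36,50,90.5),(-27,-55,92.5),(-47,-55,102)): print(q,W(p,q))
E
python3 fit.py
```

```text
[ 5.14652736e+02 -2.61897166e+02 -2.14029008e-01] [[-0.2, -0.5], [1.1, 0.2], [-0.9, -1.0], [1.5, -0.0], [-0.0, -0.1], [-1.2, -0.3], [-0.9, 0.2], [0.4, 0.9]]
hatch T [ 516.1 -219.6   86.5] [-7.5 41.6]
pad T [ 489.5 -213.5   90.5] [-34.9  41.9]
pad S [ 490.  -215.4   90.5] [-33.9  40.2]
hatch S [ 514.6 -222.6   86.5] [-8.4 38.4]
sw T [ 471.2 -307.    95. ] [-32.9 -53.3]
sw S [ 472.1 -313.9   97. ] [-30.5 -59.8]
fan T [ 535.6 -321.4   88. ] [ 33.1 -53.7]
(-36, 50, 90.5) [ 490.09407883 -205.39165808   90.5       ]
(-27, -55, 92.5) [ 476.58686403 -309.90747099   92.5       ]
(-47, -55, 102) [ 457.04320219 -305.65949716  102.        ]
```

```bash
python3 - <<'E'
from h import *
c=cams.capture('top'); print('cam',-np.array(c['R']).T@c['t'])
for u,v in((100,260),(85,262),(218,228),(160,200),(270,150)):
    print(u,v,[ray(c,u,v,z).round(0)[:2].tolist() for z in(0,100,250)])
E
python3 -m creep '[{"hand":0,"spin":-4.4,"tz":-0.03},{"hand":0}]'
```

```text
cam [ 390.85208921 -276.74675859 1067.95430151]
100 260 [[407.0, 336.0], [405.0, 279.0], [403.0, 193.0]]
85 262 [[401.0, 378.0], [400.0, 316.0], [399.0, 224.0]]
218 228 [[499.0, 7.0], [489.0, -19.0], [473.0, -59.0]]
160 200 [[581.0, 181.0], [563.0, 138.0], [536.0, 74.0]]
270 150 [[736.0, -137.0], [704.0, -150.0], [655.0, -170.0]]invalid input at $[0]: expected keys hand, tx, ty, tz, spin
```

```bash
python3 -m creep '[{"hand":0,"tx":0,"ty":0,"tz":-0.03,"spin":-4.4},{"hand":0,"tx":0,"ty":0,"tz":0,"spin":0},{"hand":0,"tx":-0.031,"ty":-0.0342,"tz":0,"spin":0},{"hand":0,"tx":-0.031,"ty":-0.0342,"tz":0,"spin":0},{"hand":0,"tx":-0.031,"ty":-0.0342,"tz":0,"spin":0}]'
```

```text
time: 1.02
tool_pos: [219.4, 381.7, 269.9]
tcp_rot: [-3.141, -0.0, 2.928]
contact_force: [0.5, -0.0, 1.3]
grip_width: 46.4
finger_force: 0.0
```

```bash
python3 -m creep '[{"hand":0,"tx":-0.0295,"ty":-0.0348,"tz":0,"spin":0},{"hand":0,"tx":-0.0295,"ty":-0.0348,"tz":0,"spin":0},{"hand":0,"tx":-0.0295,"ty":-0.0348,"tz":0,"spin":0},{"hand":0,"tx":-0.0295,"ty":-0.0348,"tz":0,"spin":0},{"hand":0,"tx":-0.0295,"ty":-0.0348,"tz":0,"spin":0}]'
python3 -m creep '[{"hand":0,"tx":-0.0295,"ty":-0.0348,"tz":0,"spin":0},{"hand":0,"tx":-0.0295,"ty":-0.0348,"tz":0,"spin":0},{"hand":0,"tx":-0.0188,"ty":-0.0421,"tz":0,"spin":0},{"hand":0,"tx":-0.0188,"ty":-0.0421,"tz":0,"spin":0},{"hand":0,"tx":-0.0188,"ty":-0.0421,"tz":0,"spin":0}]'
```

```text
time: 1.65
tool_pos: [326.8, 180.5, 270.1]
tcp_rot: [-3.141, -0.0, 2.928]
contact_force: [1.6, 1.3, 0.1]
grip_width: 1.0
finger_force: 0.0
time: 2.28
tool_pos: [397.8, -35.4, 270.0]
tcp_rot: [3.141, -0.001, 2.927]
contact_force: [0.2, 0.3, 0.4]
grip_width: 0.5
finger_force: 0.0
```

```bash
python3 -m creep '[{"hand":0,"tx":-0.0222,"ty":-0.0503,"tz":0.022,"spin":0},{"hand":0,"tx":-0.0222,"ty":-0.0503,"tz":0.022,"spin":0},{"hand":0,"tx":-0.0222,"ty":-0.0503,"tz":0.022,"spin":0},{"hand":0,"tx":-0.0222,"ty":-0.0503,"tz":0.022,"spin":0},{"hand":0,"tx":-0.0222,"ty":-0.0503,"tz":0.022,"spin":0}]'
python3 - <<'E'
from h import *
o=get_obs(); print(o['tool_pos'],o['contact_force'],o['tcp_rot'])
for n,s in(('top',(270,185)),('scene',(260,165))):
    c=cams.capture(n); im=c['color'][s[1]:s[1]+75,s[0]:s[0]+95,::-1]
    cv2.imwrite(f'pics/{n}1.png',cv2.resize(im,None,fx=6,fy=6,interpolation=cv2.INTER_CUBIC))
a=[cv2.imread(f'pics/{n}1.png') for n in('top','scene')]
cv2.imwrite('pics/both1.png',cv2.resize(np.hstack(a),None,fx=.7,fy=.7))
E
```

```text
time: 2.9
tool_pos: [453.1, -304.8, 159.1]
tcp_rot: [3.141, -0.001, 2.927]
contact_force: [1.8, 0.6, 0.8]
grip_width: 0.2
finger_force: 0.0
[ 453.11433317 -304.80270059  159.10377034] [1.75134097 0.64838017 0.76276229] [ 3.14101086e+00 -5.20654180e-04  2.92705272e+00]
```

View pics/both1.png

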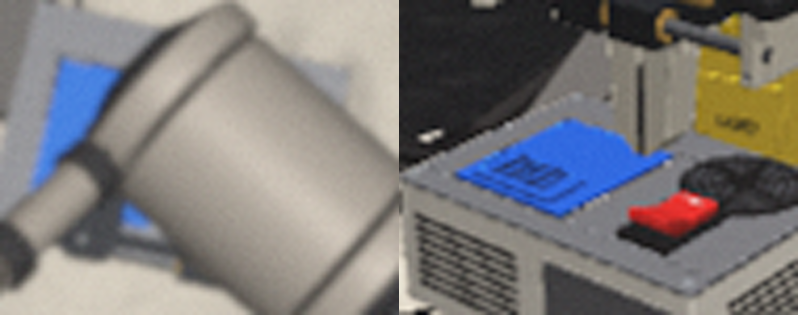

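Scene half: closed fingertips at montage (650,150), above and beside the raised rocker end at (640,215). Checking that against the projection while I lower.

```bash
python3 -m creep '[{"hand":0,"tx":0,"ty":0,"tz":0.017,"spin":0},{"hand":0,"tx":0,"ty":0,"tz":0.017,"spin":0},{"hand":0,"tx":0,"ty":0,"tz":0,"spin":0}]'
python3 - <<'E'
from h import *
c=cams.capture('scene'); o=get_obs(); p=np.array(o['tool_pos'])
print(o['contact_force'],'tip px',proj(c,p-[0,0,14]),'sw end px',proj(c,[457,-305.7,102]), 'before',proj(c,[453.1,-304.8,145]))
s=(290,180); im=c['color'][s[1]:s[1]+60,s[0]:s[0]+80,::-1]
cv2.imwrite('pics/sc2.png',cv2.resize(im,None,fx=8,fy=8,interpolation=cv2.INTER_CUBIC))
E
```

```text
time: 3.38
tool_pos: [452.4, -302.0, 125.3]
tcp_rot: [3.14, -0.003, 2.928]
contact_force: [-0.6, 0.0, 0.6]
grip_width: 0.5
finger_force: 0.0
[ 0.52625227 -0.84382565 -0.06865941] tip px [316.51322443 211.87354688] sw end px [318.79339862 215.68284056] before [317.3129739  198.06127997]
```

View pics/sc2.png

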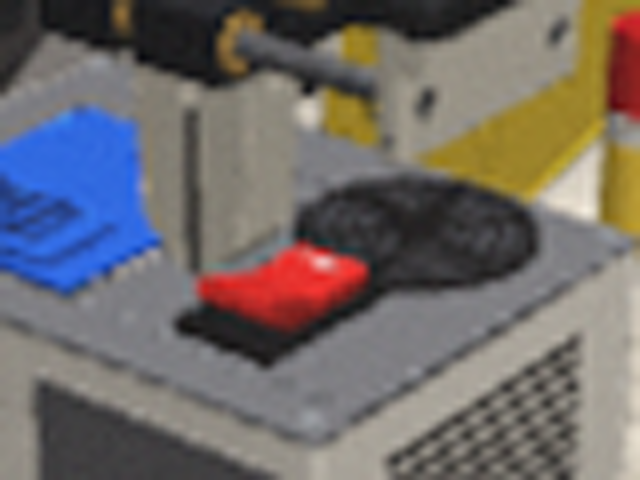

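The picture shows the finger block slightly left/behind the rocker, whose red body hides the right finger's lower corner. I check the bezel corners (crop (178,325), (265,365)) against the projection.

```bash
python3 - <<'E'
from fit import *
o=get_obs(); print(o['tool_pos'],o['time'])
f=lambda X:((proj(S,X)-[290,180]+.4)*8).round(0)
for q in((-27-25,-55+14,89),(-27-25,-55-14,89),(-50,-43,102),(-50,-67,102),(-4,-67,95),(75,-105,85),(-75,-105,85)): print(q,f(W(p,q)))
tp=np.array(o['tool_pos'])-[0,0,14]
for a,b in((-9.5,19),(-9.5,0),(-9.5,-19),(9.5,-19)): 
    v=W([0,0,p[2]],(a,b,0)); print('tip',a,b,f(tp+v))
hsv=cv2.cvtColor(S['color'],cv2.COLOR_RGB2HSV)[180:240,290:370]
ys,xs=np.where(cv2.inRange(hsv,(0,150,90),(8,255,255))[:, :60]>0); print(xs.min()*8,xs.max()*8,ys.min()*8,ys.max()*8)
E
```

```text
[ 5.14652736e+02 -2.61897166e+02 -2.14029008e-01] [[-0.2, -0.5], [1.1, 0.2], [-0.9, -1.0], [1.5, -0.0], [-0.0, -0.1], [-1.2, -0.3], [-0.9, 0.2], [0.4, 0.9]]
hatch T [ 516.1 -219.6   86.5] [-7.5 41.6]
pad T [ 489.5 -213.5   90.5] [-34.9  41.9]
pad S [ 490.  -215.4   90.5] [-33.9  40.2]
hatch S [ 514.6 -222.6   86.5] [-8.4 38.4]
sw T [ 471.2 -307.    95. ] [-32.9 -53.3]
sw S [ 472.1 -313.9   97. ] [-30.5 -59.8]
fan T [ 535.6 -321.4   88. ] [ 33.1 -53.7]
(-36, 50, 90.5) [ 490.09407883 -205.39165808   90.5       ]
(-27, -55, 92.5) [ 476.58686403 -309.90747099   92.5       ]
(-47, -55, 102) [ 457.04320219 -305.65949716  102.        ]
[ 453.55968766 -303.08822027  127.29744688] 3.525
(-52, -41, 89) [182. 323.]
(-52, -69, 89) [263. 354.]
(-50, -43, 102) [192. 280.]
(-50, -67, 102) [261. 306.]
(-4, -67, 95) [367. 267.]
(75, -105, 85) [639. 237.]
(-75, -105, 85) [315. 444.]
tip -9.5 19 [141. 247.]
tip -9.5 0 [195. 267.]
tip -9.5 -19 [251. 288.]
tip 9.5 -19 [297. 262.]
200 360 240 320
```

```bash
python3 -m creep '[{"hand":0,"tx":0,"ty":0,"tz":0.007,"spin":0},{"hand":0,"tx":0,"ty":0,"tz":0.002,"spin":0},{"hand":0,"tx":0,"ty":0,"tz":0,"spin":0}]'
python3 -m creep '[{"hand":0,"tx":0,"ty":0,"tz":0.002,"spin":0},{"hand":0,"tx":0,"ty":0,"tz":0,"spin":0}]'
python3 -m creep '[{"hand":0,"tx":0,"ty":0,"tz":0.002,"spin":0},{"hand":0,"tx":0,"ty":0,"tz":0,"spin":0}]'
```

```text
time: 3.9
tool_pos: [453.2, -303.1, 117.5]
tcp_rot: [3.141, -0.0, 2.929]
contact_force: [-1.4, -0.0, 0.4]
grip_width: 0.6
finger_force: 0.0
time: 4.15
tool_pos: [453.4, -303.3, 115.8]
tcp_rot: [-3.141, 0.0, 2.929]
contact_force: [-0.1, 0.4, 0.5]
grip_width: 0.8
finger_force: 0.4
time: 4.4
tool_pos: [453.1, -303.2, 113.6]
tcp_rot: [3.141, -0.0, 2.929]
contact_force: [-1.2, -0.3, 2.2]
grip_width: 0.3
finger_force: 0.9
```

```bash
for i in 1; do python3 -m creep '[{"hand":0,"tx":0,"ty":0,"tz":0.002,"spin":0},{"hand":0,"tx":0,"ty":0,"tz":0,"spin":0}]'; done
python3 -m creep '[{"hand":0,"tx":0,"ty":0,"tz":0.0015,"spin":0},{"hand":0,"tx":0,"ty":0,"tz":0,"spin":0}]'
```

```text
time: 4.65
tool_pos: [453.2, -303.2, 111.5]
tcp_rot: [3.141, -0.0, 2.929]
contact_force: [0.3, -0.5, 1.5]
grip_width: 0.4
finger_force: 0.7
time: 4.9
tool_pos: [453.3, -303.2, 110.0]
tcp_rot: [3.141, -0.0, 2.929]
contact_force: [-0.1, 0.4, 1.0]
grip_width: 0.2
finger_force: 0.5
```

```bash
python3 -m creep '[{"hand":0,"tx":0,"ty":0,"tz":0.0015,"spin":0},{"hand":0,"tx":0,"ty":0,"tz":0,"spin":0}]'
python3 - <<'E'
from h import *
c=cams.capture('scene'); print(get_obs()['contact_force'])
s=(290,180); im=c['color'][s[1]:s[1]+60,s[0]:s[0]+80,::-1]
cv2.imwrite('pics/sc3.png',cv2.resize(im,None,fx=8,fy=8,interpolation=cv2.INTER_CUBIC))
E
```

```text
time: 5.15
tool_pos: [453.4, -303.2, 108.5]
tcp_rot: [3.141, 0.0, 2.929]
contact_force: [0.2, 0.1, -0.3]
grip_width: 0.6
finger_force: 0.2
[ 0.1927914  -0.95209874 -0.69324835]
```

View pics/sc3.png

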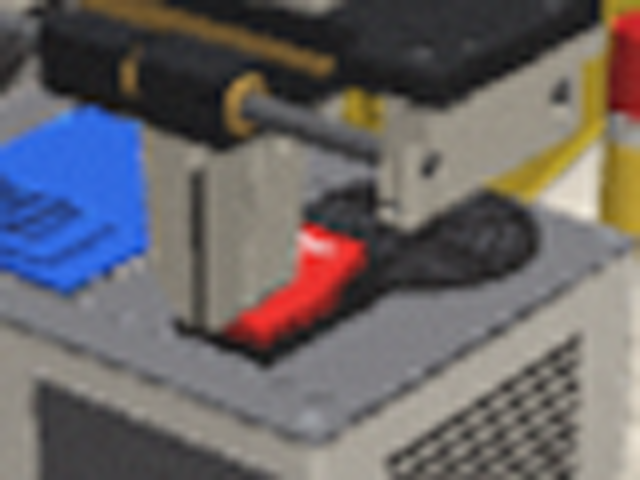

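The rocker now looks tilted front down (white-bar end raised at (320,240)), with no force left. Press a little further to confirm the stop.

```bash
python3 -m creep '[{"hand":0,"tx":0,"ty":0,"tz":0.0015,"spin":0},{"hand":0,"tx":0,"ty":0,"tz":0,"spin":0}]'
python3 -m creep '[{"hand":0,"tx":0,"ty":0,"tz":0.001,"spin":0},{"hand":0,"tx":0,"ty":0,"tz":0,"spin":0}]'
```

```text
time: 5.45
tool_pos: [453.5, -303.2, 107.7]
tcp_rot: [-3.141, 0.001, 2.929]
contact_force: [-1.7, 1.6, 5.5]
grip_width: 0.2
finger_force: 3.0
time: 5.7
tool_pos: [453.5, -303.2, 107.6]
tcp_rot: [-3.141, 0.001, 2.929]
contact_force: [-4.1, 2.9, 11.9]
grip_width: 0.7
finger_force: 6.2
```

```bash
python3 -m creep '[{"hand":0,"tx":0,"ty":0,"tz":-0.025,"spin":0},{"hand":0,"tx":0,"ty":0,"tz":-0.025,"spin":0},{"hand":0,"tx":-0.0075,"ty":0.0475,"tz":0,"spin":0},{"hand":0,"tx":-0.0075,"ty":0.0475,"tz":0,"spin":0},{"hand":0,"tx":0,"ty":0,"tz":0,"spin":0}]'
python3 - <<'E'
from h import *
c=cams.capture('scene'); o=get_obs(); print(o['contact_force'],o['tool_pos'])
s=(260,165); im=c['color'][s[1]:s[1]+75,s[0]:s[0]+100,::-1]
cv2.imwrite('pics/sc4.png',cv2.resize(im,None,fx=8,fy=8,interpolation=cv2.INTER_CUBIC))
E
```

```text
time: 6.32
tool_pos: [488.9, -210.9, 156.1]
tcp_rot: [3.141, 0.0, 2.932]
contact_force: [-0.7, -0.1, 0.3]
grip_width: 0.4
finger_force: 0.0
[-0.19548369  0.37889131  0.99475378] [ 488.49905898 -212.45589799  156.09906092]
```

View pics/sc4.png

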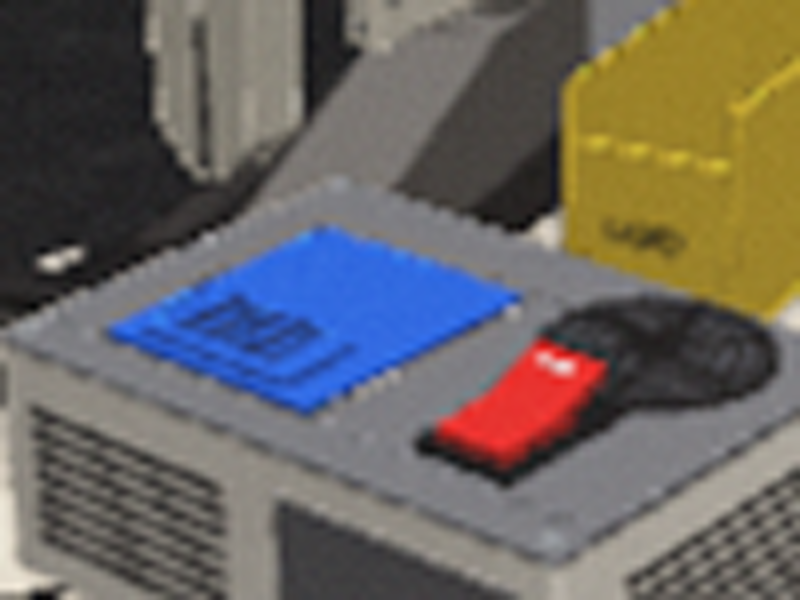

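The switch is off: front end down at (480,440), white-bar end up. The hatch is shut, pad at (250,325), fingers above it.

```bash
python3 -m creep '[{"hand":0,"tx":0,"ty":0,"tz":0.025,"spin":0},{"hand":0,"tx":0,"ty":0,"tz":0.02,"spin":0},{"hand":0,"tx":0,"ty":0,"tz":0.003,"spin":0},{"hand":0,"tx":0,"ty":0,"tz":0,"spin":0}]'
python3 -m creep '[{"hand":0,"tx":0,"ty":0,"tz":0.002,"spin":0},{"hand":0,"tx":0,"ty":0,"tz":0,"spin":0}]'
```

```text
time: 6.88
tool_pos: [488.1, -214.4, 108.4]
tcp_rot: [-3.141, 0.0, 2.928]
contact_force: [-0.2, -0.1, 0.2]
grip_width: 0.5
finger_force: 0.0
time: 7.12
tool_pos: [488.2, -213.7, 106.7]
tcp_rot: [-3.141, 0.001, 2.928]
contact_force: [0.3, -1.1, 1.0]
grip_width: 0.5
finger_force: 0.0
```

```bash
python3 -m creep '[{"hand":0,"tx":0,"ty":0,"tz":0.002,"spin":0},{"hand":0,"tx":0,"ty":0,"tz":0,"spin":0}]'
```

```text
time: 7.38
tool_pos: [488.3, -213.6, 104.5]
tcp_rot: [-3.141, 0.001, 2.929]
contact_force: [0.4, -0.6, 2.1]
grip_width: 0.5
finger_force: 1.4
```

```bash
python3 -m creep '[{"hand":0,"tx":0,"ty":0,"tz":0.0015,"spin":0},{"hand":0,"tx":0,"ty":0,"tz":0.0015,"spin":0},{"hand":0,"tx":0,"ty":0,"tz":0,"spin":0}]'
```

```text
time: 7.75
tool_pos: [488.0, -213.6, 101.1]
tcp_rot: [-3.142, 0.0, 2.929]
contact_force: [-1.0, -0.4, 3.8]
grip_width: 0.5
finger_force: 1.7
```

```bash
python3 -m creep '[{"hand":0,"tx":0,"ty":0,"tz":0.0015,"spin":0},{"hand":0,"tx":0,"ty":0,"tz":0.0015,"spin":0},{"hand":0,"tx":0,"ty":0,"tz":0,"spin":0}]'
```

```text
time: 8.12
tool_pos: [488.0, -213.5, 98.1]
tcp_rot: [3.142, -0.0, 2.929]
contact_force: [-1.9, -1.1, 2.8]
grip_width: 0.6
finger_force: 1.8
```

```bash
python3 -m creep '[{"hand":0,"tx":0,"ty":0,"tz":-0.025,"spin":0},{"hand":0,"tx":0,"ty":0,"tz":-0.04,"spin":0},{"hand":0,"tx":0,"ty":0,"tz":-0.05,"spin":0},{"hand":0,"tx":0,"ty":0,"tz":-0.05,"spin":0},{"hand":0,"tx":0.05,"ty":0,"tz":0,"spin":0}]'
python3 -m creep '[{"hand":0,"tx":0.04,"ty":0.02,"tz":0,"spin":0},{"hand":0,"tx":0,"ty":0,"tz":0,"spin":0},{"hand":0,"tx":0,"ty":0,"tz":0,"spin":0},{"hand":0,"tx":0,"ty":0,"tz":0,"spin":0},{"hand":0,"tx":0,"ty":0,"tz":0,"spin":0}]'
for i in 1 2 3; do python3 -m creep '[{"hand":0,"tx":0,"ty":0,"tz":0,"spin":0},{"hand":0,"tx":0,"ty":0,"tz":0,"spin":0},{"hand":0,"tx":0,"ty":0,"tz":0,"spin":0},{"hand":0,"tx":0,"ty":0,"tz":0,"spin":0},{"hand":0,"tx":0,"ty":0,"tz":0,"spin":0}]' | head -2; done
python3 - <<'E'
from h import *
c=cams.capture('scene'); o=get_obs(); print(o['time'],o['contact_force'],o['tool_pos'])
s=(220,135); im=c['color'][s[1]:s[1]+120,s[0]:s[0]+160,::-1]
cv2.imwrite('pics/sc5.png',cv2.resize(im,None,fx=5,fy=5,interpolation=cv2.INTER_CUBIC))
E
```

```text
time: 8.75
tool_pos: [442.3, -204.6, 266.8]
tcp_rot: [-3.138, 0.01, 2.93]
contact_force: [0.1, -0.1, -1.0]
grip_width: 0.6
finger_force: 0.0
time: 9.38
tool_pos: [404.8, -175.3, 262.8]
tcp_rot: [3.141, -0.0, 2.929]
contact_force: [0.1, -0.5, -0.1]
grip_width: 0.4
finger_force: 0.0
time: 10.0
tool_pos: [404.3, -174.9, 263.2]
time: 10.62
tool_pos: [404.3, -175.0, 263.2]
time: 11.25
tool_pos: [404.3, -175.0, 263.2]
11.3 [-0.36806013 -0.25004417 -0.59672767] [ 404.32243583 -174.94507161  263.20489898]
```

View pics/sc5.png

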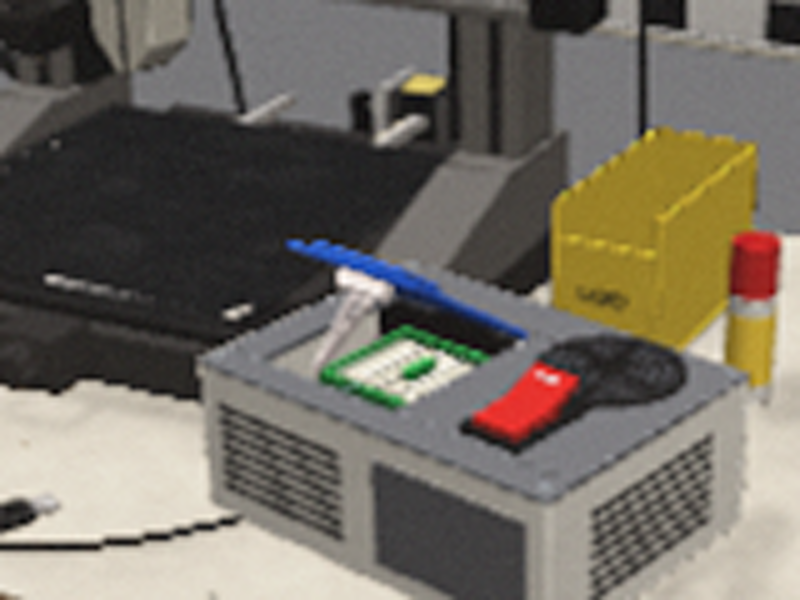

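The hatch is open (front edge at (290,243), cartridge visible) and the switch is still off. I'll watch a bit longer, compare images, and hand in.

```bash
for i in 1 2 3; do python3 -m creep '[{"hand":0,"tx":0,"ty":0,"tz":0,"spin":0},{"hand":0,"tx":0,"ty":0,"tz":0,"spin":0},{"hand":0,"tx":0,"ty":0,"tz":0,"spin":0},{"hand":0,"tx":0,"ty":0,"tz":0,"spin":0},{"hand":0,"tx":0,"ty":0,"tz":0,"spin":0}]' | head -1; done
python3 - <<'E'
from h import *
from plant import close_job
c=cams.capture('scene'); im=np.ascontiguousarray(c['color'][135:255,220:380,::-1])
d=cv2.absdiff(cv2.resize(im,None,fx=5,fy=5,interpolation=cv2.INTER_CUBIC),cv2.imread('pics/sc5.png'))
m=d[200:450,200:700].mean(); print(m,cv2.blur(d,(25,25))[200:450,200:700].max())
if m<8: print(close_job())
E
```

```text
time: 11.92
time: 12.55
time: 13.18
1.638048 3
the job is handed in; nothing more can be done
None
```

The fan switch is pressed fully off, then the hatch was pushed in once and popped up; it stayed open in the camera views for over two seconds, and the job was handed in at about 13 s with the arm clear of everything.

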